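# Throw the fixture's toggle clamp shut with the extension bar

## Robot

A 7-joint arm with a two-finger parallel gripper is mounted at the origin on the work surface. World frame = base frame: x ahead of the robot, y to its left, z up, the work surface at z = 0. Lengths are in m, angles in rad, forces in N, time in s.
With the tool pointing down it reaches from about 0.425 to 0.825 m from the base axis. Payload 3.6 kg.
Tool frame: the origin (TCP) lies where the fingers leave the gripper's body, on its centre line; the fingertips stand 73 mm ahead of it and the grasp point (between the pads) lies 54 mm ahead of it; z points along the fingers, y is the line along which they close (so a half turn about z gives the same grasp; the last joint's range is limited). The gripper opens to 85 mm and grips with 20 to 120 N. Pads are 22 mm wide; open, the fingers measure 114 mm over their backs; the gripper's body (76 mm by 85 mm) begins 54 mm behind the grasp point. The pads swing forward as they close: fully open they stand 13 mm farther back than shut.
Start: joints at [1.175, 0.615, -0.013, 1.423, 0.008, 1.103, -0.04], TCP at [0.234, -0.606, 0.304] pointing down, gripper open.
Joint ranges: [-3.12, 3.12], [-0.3, 2.06], [-1.34, 1.32], [0.26, 2.42], [-1.36, 4.5], [0.01, 1.98], [-2.84, 2.84]. Speed limits (rad/s): [2.79, 2.79, 3.14, 3.14, 3.14, 3.14, 3.14].

## Interface

Orientations are given as a unit quaternion [x, y, z, w].
In Python, from station import arm, snapshot, camera_info, ticket gives the robot as it stands. Calls block until the motion is done:
- arm.movep(position, orientation): joint-space move of the TCP to a pose.
- arm.line_to(position, velocity=0.15, ori=None): straight line of the TCP; ori=None keeps the orientation; velocity is the mean speed in m/s.
- arm.move_j(angles): joint-space move.
- arm.move_gripper(opening, effort=None): opening from 0.0 (shut) to 1.0 (fully open); effort is the grip in N (None keeps the last); returns when the fingers have stopped.
- arm.pause(seconds).
- arm.ik(position, orientation): joint angles nearest the present ones, or None.
- snapshot(name): name is "side" or "top"; returns the picture (420x560x3 uint8, blue, green, red); there is no depth.
- camera_info(name): a dict with "fx", "fy", "cx", "cy" (pixels), "R" (3x3) and "t" (3): a world point X has camera coordinates R X + t. Camera axes: x right, y down, z forward; pixel columns grow to the right and rows downward; lengths in m; the calibration is good to about 2 mm. A picture is of the moment at which its call begins. camera_info takes no time and is no camera call.
A pose or a line that the arm cannot do raises arm.MotionError and nothing moves.
- ticket.finish_job(): hands the job in; it is judged then, once.
Readings, each from a call of its own:
- arm.read_time(): time.
- arm.read_joint_positions(): joint angles.
- arm.read_dq(): joint speeds.
- arm.read_effort(): joint torques, N m.
- arm.read_tool_pos(): TCP position.
- arm.read_eef_rot(): TCP orientation.
- arm.read_ft_force(): force on the tool from outside, world axes, zero at the start.
- arm.read_wrist_torque(): the same for the moment, N m.
- arm.read_opening(): opening from 0.0 (shut) to 1.0 (fully open).
- arm.read_finger_force(): force on a finger pad.
Only numpy, scipy, OpenCV 4.12 (cv2) and the standard library are available. Lean on these libraries where they do the work, as an engineer would, in place of code of your own. Each camera call takes 0.05 s, during which the arm holds its last target. There are 200 camera calls.

## Task

The small grey enclosure standing in the plywood fixture has to be clamped: slip the socket of the steel extension bar fully onto the clamp's short handle, swing the handle with it past the dead point and on to its end stop, and lean it firmly against the stop (about 15 N of push at the hand, for half a second). Do not wrench the bar (stay under 20 N at the hand), and do not push the clamp handle with the gripper itself. Then draw the bar off, lay it flat on the black rubber mat it came from, wholly on the mat, and let go, leaving everything else on the bench as it was.

Things in the scene. Friction and masses are not known exactly. Their poses are not given: they have to be found in the camera images.
- fixture: Fixed plywood board carrying clamp, enclosure and aluminium back stop. Origin: on the bench straight below the clamp's pivot; x from the clamp to the back stop (away from the robot), z up. Board: x -50 to +220, y +-100 mm, 15 thick. Steel clamp frame: x -35 to +76, y +-30 mm, up to 79 mm above the bench. Back stop: face at x 175 mm, top at 65 mm.
- stub: The clamp's short steel handle, swinging level about an upright pivot. Origin on the pivot axis, 65 mm above the bench, at the height of the handle's axis; x outwards along the handle, z up. From the pivot: hub of radius 17 mm, flat arm, collar of 26 mm diameter ending at x 58 mm, then the bare stub, a round rod of 16 mm diameter with a ball-shaped end, to x 115 mm.
- stub_tip (a point): The very end of the handle's stub, on its axis, 115 mm out from the pivot. A spring resists the handle up to the dead point (torque rising to about 2.2 N m near 0.5 rad; it springs back if let go), then drives it shut with up to 1.5 N m, so the bar's play changes sides and the hand feels a pull instead of a resistance; on the end stop it is rigid. Damping 0.6 N m s/rad.
- handle (a joint): Clamp handle angle, growing counter-clockwise seen from above. 0 = open stop, where the handle's x stands at pi - 0.6 rad about z in the fixture's frame (towards the robot and its left); dead point 0.95 rad; shut on the end stop at 1.20 rad. It starts between 0 and 0.03 rad.
- bar: Loose steel extension bar, 260 mm long, about 0.32 kg, flat on the mat. Origin on its underside below its long axis, which is 13.5 mm up; x along the bar to the socket's mouth, z up. Shaft 14 mm wide (y), 22 mm high, x -150 to 45 mm, balance point near x 0. Socket: square tube, 27 mm outside, 19 mm inside, 60 mm deep, mouth at x 110 mm; fully on, the mouth meets the handle's collar.
- bar_mouth (a point): Centre of the socket's open mouth, on the bar's axis (x 110 mm, 13.5 mm above the underside).
- bar_grip (a point): The place to hold the bar: on its axis, at x -20 mm, 130 mm behind the mouth.
- bar_tail (a point): Plain end of the bar, on its axis (x -150 mm).
- mat: Black rubber mat fixed on the bench, 360 (x) x 160 (y) x 3 mm; origin at its centre on the bench. The bar lies on it.
- pad: The clamp's round black pressure pad, 26 mm diameter, at the end of the plunger; it moves along the fixture's x and presses the enclosure with about 7 N when the clamp is shut. (Origin on the pivot's axis; the pad's face lies 85 mm ahead of it.)
- enclosure: Loose grey painted metal box, 80 (x) x 100 x 58 mm, 0.5 kg, between the fixture's side guides; origin at the centre of its underside. The clamp pushes it the last few millimetres against the back stop (origin then at fixture x 135 mm).
- spare_bar: Bystander: plain solid square bar 240 x 16 x 16 mm without a socket; origin under its centre.
- wrench: Bystander: flat wrench lying on the bench near the fixture, to its right.
- screwdriver: Bystander: screwdriver on the bench, right of the fixture.
- parts_bin: Bystander: open yellow parts bin 170 x 110 x 75 mm.
- tape: Bystander: cardboard roll core, 90 mm diameter, 25 mm high.
- carton: Bystander: cardboard box 130 x 100 x 90 mm.
- mouse: Bystander: black computer mouse.
Things that resemble listed ones, but are neither listed nor needed, are in the scene too. There is more than one size of the enclosure; the one meant has the size given above.

How it is judged:
On the way, in this order (a step that is already met when the one before it is completed fails the run):
1. the bar's socket is slipped onto the handle (mouth within 85 mm of the pivot) while the clamp is still open (x of bar_mouth in the frame of stub between 0.04 and 0.085 m and y of bar_mouth in the frame of stub between -0.012 and 0.012 m and z of bar_mouth in the frame of stub between -0.012 and 0.012 m and value of joint handle below 0.5 rad), for 0.2 s.
2. with the bar still on, the handle stands on its end stop (over 1.16 rad) and the bar leans on it (over 30 N in all between socket and handle, about 6 N at the hand) (x of bar_mouth in the frame of stub between 0.04 and 0.085 m and y of bar_mouth in the frame of stub between -0.012 and 0.012 m and z of bar_mouth in the frame of stub between -0.012 and 0.012 m and value of joint handle above 1.16 rad and contact force between bar and stub above 30 N), for 0.2 s.
At the end, for the whole second after the job is handed in: The handle stays shut (over 1.15 rad), the pad presses the enclosure with more than 4 N against the back stop (within 3 mm), and the bar lies still and flat with both ends on the mat, off the clamp (value of joint handle above 1.15 rad and contact force between pad and enclosure above 4 N and x of enclosure in the frame of fixture between 0.132 and 0.138 m and x of bar_mouth in the frame of mat between -0.185 and 0.185 m and y of bar_mouth in the frame of mat between -0.085 and 0.085 m and height (world z) of each of bar_mouth, bar_tail below 0.023 m and x of bar_tail in the frame of mat between -0.185 and 0.185 m and y of bar_tail in the frame of mat between -0.085 and 0.085 m and contact force between bar and stub below 0.1 N and linear speed of bar below 0.02 m/s); the robot touches nothing.
It fails at once if the bar is wrenched: more than 130 N in all between the socket and the handle, about 25 N at the hand (contact force between bar and stub above 130 N).
It fails at once if the gripper itself pushes the clamp handle (over 4 N) (contact force between any of the fingers, the arm and stub above 4 N).
It fails at once if the bar is dropped or flung (over 0.7 m/s) (linear speed of bar above 0.7 m/s).
It fails at once if a bystander is moved by more than 20 mm (distance of any of spare_bar, wrench, screwdriver, parts_bin, tape, carton, mouse from where it was at the start of the episode above 0.02 m).
It also fails if it takes over 69 s, if anything falls off the work surface, if the arm or the gripper's body presses on something with over 40 N, if the wrist force passes 120 N, or if a joint passes its speed limit or range.

## Working session

There is one attempt and no reset: what is moved stays moved. The work goes in short steps, each a Python script; the robot and the scene stay as the last script left them, time stands still between calls to the robot, and variables do not carry over. Pictures are saved under pics/ and viewed, at most 10 in all, crops included, and the job is handed in when it is done.

```bash
ls; mkdir -p pics; python3 - <<'E'
from station import *
import cv2
for n in("top","side"):
    cv2.imwrite(f"pics/{n}0.png",cv2.resize(snapshot(n),(800,600),interpolation=cv2.INTER_CUBIC)); print(n,camera_info(n))
print(arm.read_time(),arm.read_eef_rot(),arm.read_ft_force())
E
```

```text
pics
top {'fx': 488.841598641628, 'fy': 488.841598641628, 'cx': 283.44832089808745, 'cy': 220.80601845189435, 'R': array([[-1.04986813e-02, -9.99944630e-01,  7.16998715e-04],
       [-9.93353843e-01,  1.03472856e-02, -1.14634533e-01],
       [ 1.14620766e-01, -1.91574486e-03, -9.93407474e-01]]), 't': array([-0.02009296,  0.54074657,  1.38814604])}
side {'fx': 499.8595840141014, 'fy': 499.8595840141014, 'cx': 282.0523510188793, 'cy': 211.49024340078734, 'R': array([[ 0.99522395, -0.09721709,  0.00883854],
       [-0.05160521, -0.60081444, -0.79772107],
       [ 0.08286244,  0.79345501, -0.60296183]]), 't': array([-0.50660828,  0.09613007,  1.59009291])}
0.1 [ 9.83042915e-01  1.83371893e-01 -2.34797072e-04 -1.14980138e-03] [ 0.31012126  0.08107195 -0.36871567]
```

View pics/top0.png

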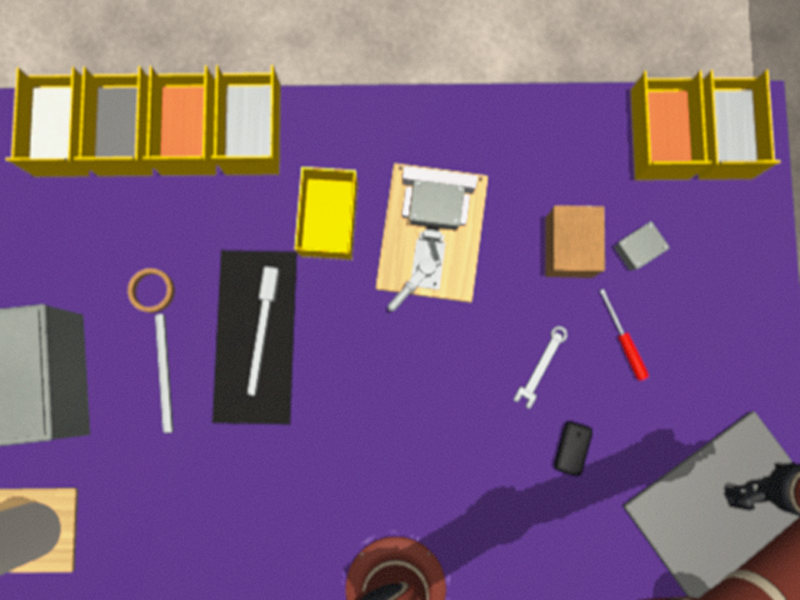

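View pics/side0.png

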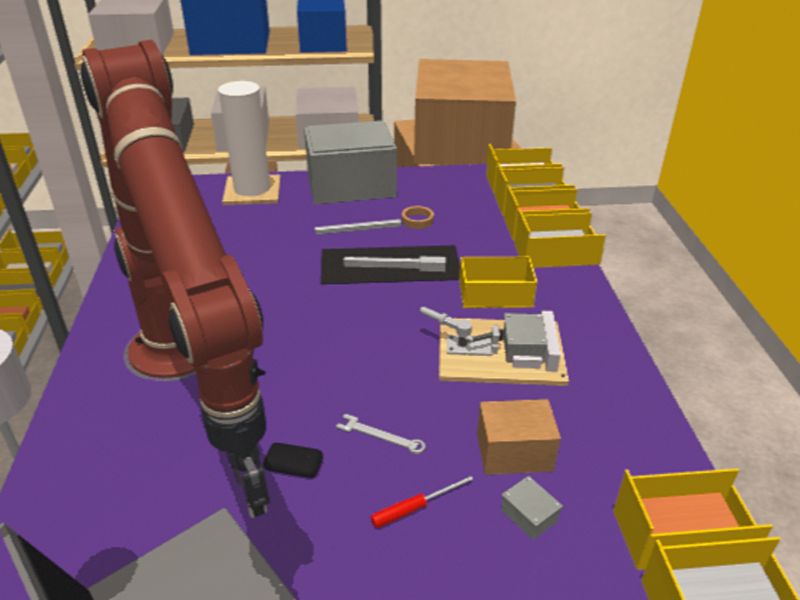

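The top view shows the bar on the mat (socket near (268,283), tail (252,394)). The handle stub tip is near (391,308) and the board corners are (395,164), (487,176), (472,302), (377,290). I'll enlarge both areas.

```bash
python3 - <<'E'
from station import *
import cv2, numpy as np
im=snapshot("top")
a=cv2.resize(im[108:218,258:348],None,fx=5,fy=5,interpolation=cv2.INTER_CUBIC)
b=cv2.resize(im[186:282,165:215],None,fx=5.5,fy=5.5,interpolation=cv2.INTER_CUBIC)
c=np.zeros((550,800,3),np.uint8);c[:,:450]=a;c[:528,460:735]=b
cv2.imwrite("pics/c1.png",c)
s=snapshot("side")
cv2.imwrite("pics/c2.png",cv2.resize(s[205:275,290:400],None,fx=7,fy=7,interpolation=cv2.INTER_CUBIC))
E
```

```text
(no output)
```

View pics/c1.png

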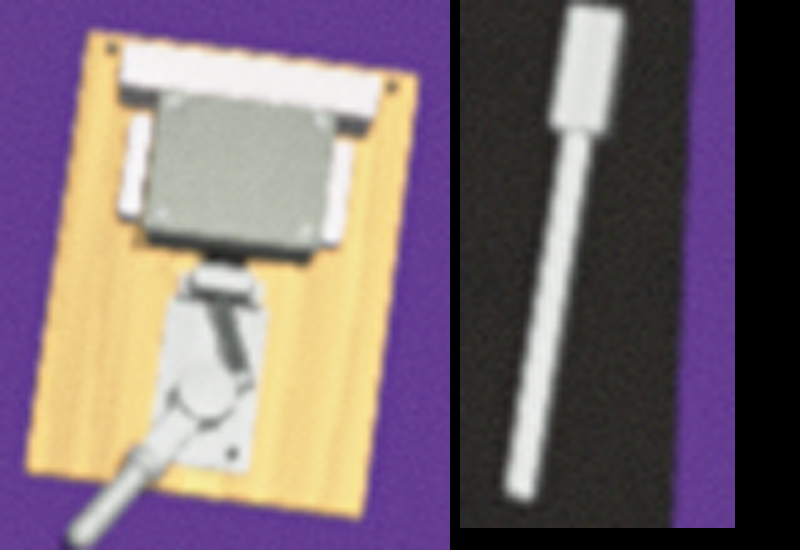

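View pics/c2.png

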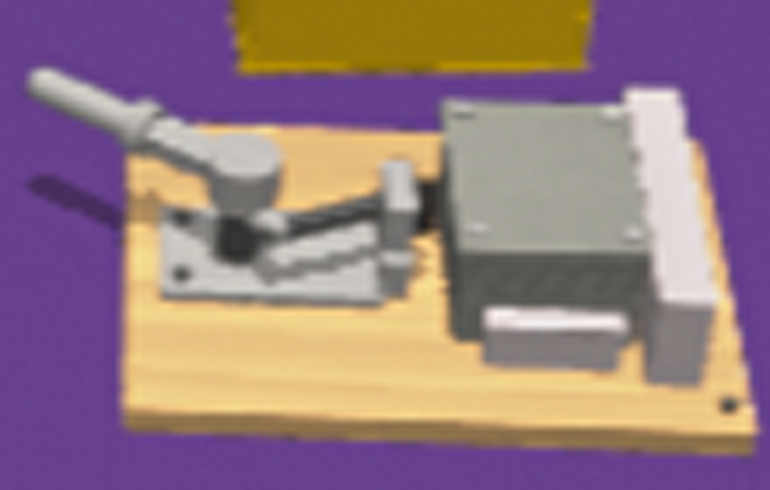

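The crops give the board corners at (90,30), (418,72), (362,520), (26,472), the hub at (208,388) and the stub tip near (72,545). The bar's mouth edge runs (568,5)–(625,10) and its tail edge (504,494)–(537,500). In the side crop the stub tip is at (30,80) and the hub top at (247,158).

```bash
cat > h.py <<'E'
from station import *
import numpy as np, cv2
def ray(cam,u,v,z):
    c=camera_info(cam);R,t=c["R"],c["t"];C=-R.T@t
    d=R.T@np.array([(u-c["cx"])/c["fx"],(v-c["cy"])/c["fy"],1]);return C+d*(z-C[2])/d[2]
def proj(cam,X):
    c=camera_info(cam);p=c["R"]@np.array(X)+c["t"];return np.array([c["fx"]*p[0]/p[2]+c["cx"],c["fy"]*p[1]/p[2]+c["cy"]])
def crop(u,v,u0,v0,k): return (u+.5)/k-.5+u0,(v+.5)/k-.5+v0
E
python3 - <<'E'
from h import *
np.set_printoptions(precision=4,suppress=True)
A=lambda u,v,z:ray("top",*crop(u,v,258,108,5),z)
B=lambda u,v,z:ray("top",*crop(u-460,v,165,186,5.5),z)
S=lambda u,v,z:ray("side",*crop(u,v,290,205,7),z)
P=np.array([A(90,30,.015),A(418,72,.015),A(362,520,.015),A(26,472,.015)])[:,:2]
M=np.array([[.22,.1],[.22,-.1],[-.05,-.1],[-.05,.1]])
def fit(M,P):
    m,p=M.mean(0),P.mean(0);H=(M-m).T@(P-p);a=np.arctan2(H[0,1]-H[1,0],H[0,0]+H[1,1])
    R=np.array([[np.cos(a),-np.sin(a)],[np.sin(a),np.cos(a)]]);t=p-R@m;return a,t,P-(M@R.T+t)
a,t,r=fit(M,P);print("fixture",a,t,"res",r.ravel())
# side cam bottom corners of board: near (-.05,-.1) z .015 at (125,410), (.22,-.1) at (752,435)
print("side board",S(125,410,.015),S(752,435,.015),"pred",P[2],P[1])
h=a+np.pi-.6+.015;tip=t+.115*np.array([np.cos(h),np.sin(h)])
print("tip pred",tip,"top",A(72,545,.065),"side",S(30,80,.065),"hub",A(208,388,.079),S(247,158,.079))
print("pred px tip side",(proj("side",[*tip,.065])-[290,205])*7,"top",(proj("top",[*tip,.065])-[258,108])*5)
mo=(B(568,5,.030)+B(625,10,.030))/2;ta=(B(504,494,.0275)+B(537,500,.0275))/2
print("bar",mo,ta,np.linalg.norm((mo-ta)[:2]),np.arctan2(*(mo-ta)[1::-1]))
sh=(B(549,128,.03)+B(606,135,.03))/2;print("shoulder",sh,np.linalg.norm((mo-sh)[:2]))
Q=np.array([ray("top",(u+.5)*.7-.5,(v+.5)*.7-.5,.003) for u,v in[(221,251),(297,252),(290,423),(214,422)]])[:,:2]
N=np.array([[.18,.08],[.18,-.08],[-.18,-.08],[-.18,.08]]);print("mat",fit(N,Q))
E
```

```text
fixture -0.14677014448185363 [ 0.6345 -0.0717] res [ 0.0009 -0.0006  0.0021  0.0003 -0.0022  0.0003 -0.0008  0.    ]
side board [ 0.569  -0.1661  0.015 ] [ 0.8326 -0.2049  0.015 ] pred [ 0.5682 -0.1631] [ 0.8396 -0.2026]
tip pred [0.5489 0.0051] top [0.5489 0.0067 0.065 ] side [0.5467 0.0027 0.065 ] hub [ 0.6359 -0.0713  0.079 ] [ 0.6324 -0.0791  0.079 ]
pred px tip side [31.3622 73.5848] top [ 72.7274 542.9675]
bar [0.6433 0.2486 0.03  ] [0.3847 0.2858 0.0275] 0.2612754596559755 -0.14276415030002265
shoulder [0.5767 0.2579 0.03  ] 0.06719412402089052
mat (np.float64(-0.02622931352109329), array([0.5051, 0.2836]), array([[-0.003 , -0.0004],
       [-0.0026,  0.0004],
       [ 0.0031,  0.0026],
       [ 0.0025, -0.0026]]))
```

```bash
cat >> h.py <<'E'
FA=-0.1468; PIV=np.array([.6345,-.0717]); GRIP=np.array([.5140,.2672]); BY=-.143
def q(yaw,flip=0):  # tool z down, tool x at yaw (+pi if flip)
    y=yaw+np.pi*flip; return [np.cos(y/2),np.sin(y/2),0,0]
def stubpose(th,r):  # hand xy and bar yaw for handle angle th, grip radius r
    h=FA+np.pi-.6+th; return PIV+r*np.array([np.cos(h),np.sin(h)]), h-np.pi
E
python3 - <<'E'
from h import *
np.set_printoptions(precision=2,suppress=True)
for f in(0,1):
    print("flip",f)
    L=[(GRIP,BY,.2),(GRIP,BY,.078)]
    L+=[(*stubpose(.015,r),.13) for r in(.275,.188)]+[(*stubpose(t,.188),.13) for t in(.4,.8,1.2)]+[(*stubpose(1.2,.27),.13)]
    for p,y,z in L:
        j=arm.ik([*p,z],q(y,f)); print(np.round(p,3),round(y,2),j if j is None else np.array(j))
E
```

```text
flip 0
[0.51 0.27] -0.14 [-0.43  0.63 -0.13  1.75  0.11  0.77 -2.34]
[0.51 0.27] -0.14 [-0.6   0.81  0.13  1.83 -0.19  0.51 -2.05]
[0.43 0.11] -0.73 [-0.42  0.6   0.17  2.18 -0.27  0.38 -2.33]
[0.49 0.05] -0.73 [-0.27  0.65  0.18  2.04 -0.24  0.47 -2.22]
[ 0.46 -0.01] -0.35 [-0.11  0.61  0.11  2.14 -0.17  0.4  -1.77]
[ 0.45 -0.08] 0.05 [ 0.11  0.61  0.03  2.15 -0.04  0.39 -1.34]
[ 0.47 -0.15] 0.45 [ 0.31  0.64 -0.06  2.05  0.08  0.46 -0.92]
[ 0.39 -0.19] 0.45 [ 0.43  0.59 -0.04  2.2   0.06  0.35 -0.78]
flip 1
[0.51 0.27] -0.14 [-0.01  0.77 -0.86  1.74  0.7   0.97  0.27]
[0.51 0.27] -0.14 [-0.15  0.89 -0.62  1.81  0.78  0.7   0.21]
[0.43 0.11] -0.73 [-0.09  0.61 -0.31  2.17  0.45  0.42  0.07]
[0.49 0.05] -0.73 [ 0.14  0.68 -0.44  2.02  0.54  0.55  0.16]
[ 0.46 -0.01] -0.35 [ 0.29  0.65 -0.48  2.13  0.63  0.5   0.56]
[ 0.45 -0.08] 0.05 [ 0.49  0.66 -0.53  2.14  0.68  0.51  1.07]
[ 0.47 -0.15] 0.45 [ 0.95  0.95 -1.15  2.03  1.1   0.98  1.22]
[ 0.39 -0.19] 0.45 [ 1.1   0.9  -1.15  2.18  1.13  0.91  1.25]
```

```bash
python3 - <<'E'
from h import *
np.set_printoptions(precision=3,suppress=True)
print(arm.read_time())
arm.movep([*GRIP,.20],q(BY)); print(arm.read_time(),arm.read_joint_positions())
arm.move_gripper(.45,80)
arm.line_to([*GRIP,.078],.12)
f0=np.array(arm.read_ft_force()); print(f0)
cv2.imwrite("pics/g0.png",cv2.resize(snapshot("side")[155:225,215:330],None,fx=6,fy=6,interpolation=cv2.INTER_CUBIC))
arm.move_gripper(0,80); print("open",arm.read_opening(),arm.read_finger_force(),arm.read_ft_force(),arm.read_tool_pos())
arm.line_to([*GRIP,.13],.1); arm.pause(.3)
print(arm.read_time(),arm.read_opening(),arm.read_ft_force(),arm.read_wrist_torque())
s=snapshot("side")[150:220,205:330];t=snapshot("top")[180:285,160:260]
c=np.zeros((420,790,3),np.uint8);c[:,:370]=0
c[:392*1][:280,:500]=cv2.resize(s,(500,280),interpolation=cv2.INTER_CUBIC)
c[:299,505:790]=cv2.resize(t,(285,299),interpolation=cv2.INTER_CUBIC)
cv2.imwrite("pics/g1.png",c)
E
```

```text
0.2
3.425 [-0.432  0.627 -0.132  1.751  0.112  0.771 -2.335]
[-0.081  0.35  -0.071]
open 0.14083645581110427 79.13146376609802 [-0.524  0.102  5.526] [0.514 0.268 0.079]
6.475 0.14188449251874197 [ 0.989  0.638 -3.406] [-0.03   0.05  -0.034]
```

View pics/g1.png

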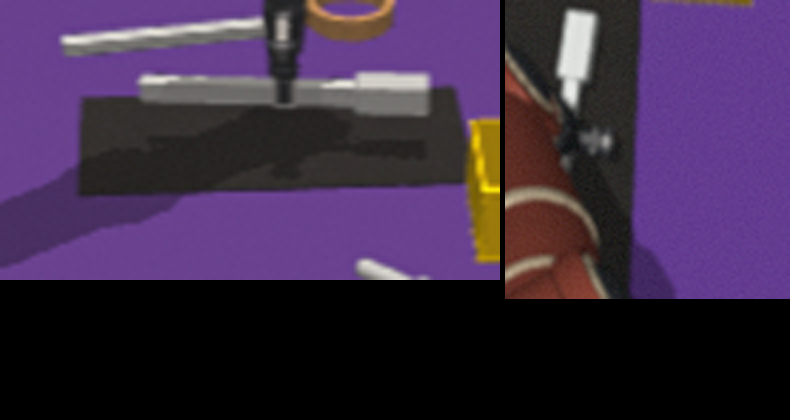

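The bar is held level: in the side crop the socket's near mouth edge runs (429,77)–(429,113) and the tail is at (140,75)–(140,99). I'll check this against the predicted positions.

```bash
python3 - <<'E'
from h import *
np.set_printoptions(precision=2,suppress=True)
u=np.array([np.cos(BY),np.sin(BY)]);n=np.array([np.sin(BY),-np.cos(BY)])
for k,w,hh,nm in((.13,.0135,.0135,"mouth"),(-.13,.007,.011,"tail")):
  for s in(1,-1):
    p=GRIP+k*u+w*n; print(nm,s,(proj("side",[*p,.068+s*hh])-[205,150])*4)
p=GRIP+.13*u;print("top mouth centre",(proj("top",[*p,.0815])-[160,180])*2.85+[505,0])
E
```

```text
mouth 1 [430.51  85.03]
mouth -1 [429.14 110.45]
tail 1 [140.59  74.22]
tail -1 [141.61  94.87]
top mouth centre [578.83  10.9 ]
```

The grasp matches the prediction to within about 1 mm. Next is the pre-insert pose.

```bash
python3 - <<'E'
from h import *
np.set_printoptions(precision=3,suppress=True)
p,y=stubpose(.015,.262)
arm.line_to([*p,.127],.12,ori=q(y)); arm.pause(.3)
print(arm.read_time(),p,arm.read_tool_pos(),arm.read_ft_force(),arm.read_joint_positions(),arm.read_opening())
s=snapshot("side")[190:260,240:350];t=snapshot("top")[160:240,230:330]
c=np.zeros((280,765,3),np.uint8)
c[:,:440]=cv2.resize(s,(440,280),interpolation=cv2.INTER_CUBIC)
c[:256,445:765]=cv2.resize(t,(320,256),interpolation=cv2.INTER_CUBIC)
cv2.imwrite("pics/i1.png",c)
E
```

```text
8.525 [0.44  0.103] [0.44  0.104 0.127] [-0.49   0.195 -3.67 ] [-0.289  0.61   0.014  2.158 -0.022  0.374 -2.559] 0.14161876667062137
```

View pics/i1.png

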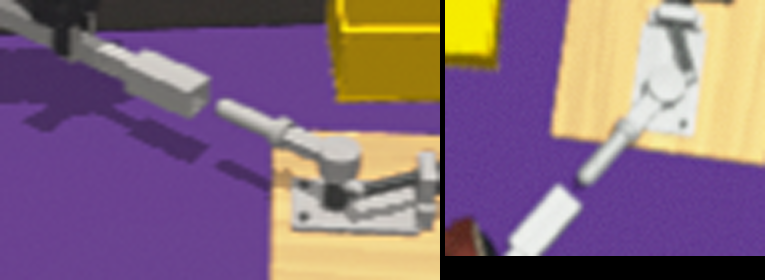

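Socket and stub are collinear in both views: side mouth (197,93) and stub tip (221,104), top mouth (571,193) and tip (583,182). I'll insert with force compliance.

```bash
python3 - <<'E'
from h import *
np.set_printoptions(precision=2,suppress=True)
F0=np.array(arm.read_ft_force())
p,y=stubpose(.015,.262); a=np.array([np.cos(y),np.sin(y),0]);l=np.array([-a[1],a[0],0]);z=np.array([0,0,1.])
off=np.zeros(3); r=.262
while r>.1875:
    r-=.004; p,_=stubpose(.015,r)
    arm.line_to(np.array([*p,.127])+off,.04); 
    F=np.array(arm.read_ft_force())-F0; fa,fl,fz=F@a,F@l,F@z
    print(round(r,4),np.array([fa,fl,fz]),off*1000)
    if abs(fl)>1.5: off+=l*np.clip(fl*.0002,-.001,.001)
    if abs(fz)>1.5: off+=z*np.clip(fz*.0002,-.001,.001)
    if fa<-9: break
arm.pause(.2);F=np.array(arm.read_ft_force())-F0
print(arm.read_time(),F@a,F@l,F@z,np.array(arm.read_tool_pos())*1000,off*1000,r,arm.read_opening(),F0)
E
```

```text
0.258 [-0.85 -0.2   1.18] [0. 0. 0.]
0.254 [-0.34 -0.8  -0.63] [0. 0. 0.]
0.25 [-0.59  0.25  0.5 ] [0. 0. 0.]
0.246 [ 0.12 -0.26  1.42] [0. 0. 0.]
0.242 [ 0.07 -0.57  0.99] [0. 0. 0.]
0.238 [-1.07 -0.83  0.68] [0. 0. 0.]
0.234 [-0.77  0.15  0.57] [0. 0. 0.]
0.23 [-0.66 -0.38  0.14] [0. 0. 0.]
0.226 [-0.77 -0.87  1.02] [0. 0. 0.]
0.222 [ 0.21 -0.39  1.25] [0. 0. 0.]
0.218 [ 0.59 -0.82  0.43] [0. 0. 0.]
0.214 [-0.39 -0.14  0.51] [0. 0. 0.]
0.21 [-0.71 -0.26  1.06] [0. 0. 0.]
0.206 [ 0.15 -0.5   1.32] [0. 0. 0.]
0.202 [-0.47 -0.6   0.6 ] [0. 0. 0.]
0.198 [-0.05 -1.47  0.36] [0. 0. 0.]
0.194 [ 0.19 -0.95  1.76] [0. 0. 0.]
0.19 [-0.44 -1.34  1.33] [0.   0.   0.35]
0.186 [-4.87 -1.17  2.08] [0.   0.   0.35]
13.575 -5.236501598839004 -0.5172714548299795 3.072680820860355 [494.71  53.76 127.08] [0.   0.   0.77] 0.18599999999999994 0.14361303790492258 [ 0.48  0.43 -4.48]
```

```bash
cat > swing.py <<'E'
from h import *
np.set_printoptions(precision=2,suppress=True)
F0=np.array([.48,.43,-4.0])
th=.015; r=.1888; zz=.1272
p,y=stubpose(th,r); arm.line_to([*p,zz],.03)
log=[]
while th<1.38:
    fine=th>1.12
    th+=.006 if fine else .03
    p,y=stubpose(th,r)
    arm.line_to([*p,zz],.03 if fine else .06,ori=q(y))
    F=np.array(arm.read_ft_force())-F0
    e=np.array([-np.cos(y),-np.sin(y)]);t=np.array([-e[1],e[0]])
    fr,ft,fz=F[:2]@e,F[:2]@t,F[2]
    print(round(th,3),np.array([fr,ft,fz]),round(r*1000,1),round(arm.read_time(),2))
    if abs(fr)>3: r=np.clip(r+np.sign(fr)*.0004,.186,.194)
    if abs(fz)>3: zz+=np.sign(fz)*.0003
    if np.linalg.norm(F)>18.5: print("LIMIT");break
    if fine and ft<-13.5:
        arm.pause(.1);f2=(np.array(arm.read_ft_force())-F0)[:2]@t;print("lean",f2)
        if f2<-13: break
for i in range(3):
    arm.pause(.2);F=np.array(arm.read_ft_force())-F0;print(F[:2]@e,F[:2]@t,F[2])
print(th,r,zz,arm.read_tool_pos(),arm.read_time(),arm.read_opening(),arm.read_wrist_torque())
cv2.imwrite("pics/s1.png",np.hstack([cv2.resize(snapshot("top")[140:240,220:320],(390,390)),cv2.resize(snapshot("side")[190:290,240:340],(390,390))]))
E
python3 swing.py
```

```text
0.045 [ 0.39 -1.55  0.37] 188.8 14.07
0.075 [ 0.66 -3.28  0.08] 188.8 14.32
0.105 [ 1.41 -3.8   1.6 ] 188.8 14.57
0.135 [ 2.3  -4.36  0.78] 188.8 14.82
0.165 [ 0.64 -5.85  0.82] 188.8 15.07
0.195 [ 1.91 -7.71  1.43] 188.8 15.32
0.225 [ 1.79 -7.76  0.6 ] 188.8 15.57
0.255 [ 1.79 -8.66 -0.32] 188.8 15.82
0.285 [ 2.06 -9.12  0.61] 188.8 16.07
0.315 [ 1.41 -9.7   0.45] 188.8 16.32
0.345 [  0.61 -10.06   0.25] 188.8 16.57
0.375 [  1.51 -11.21   0.5 ] 188.8 16.82
0.405 [  1.89 -11.31   0.33] 188.8 17.07
0.435 [  1.9  -11.42   1.24] 188.8 17.32
0.465 [  1.13 -11.63   0.32] 188.8 17.57
0.495 [  0.67 -12.2    1.9 ] 188.8 17.82
0.525 [  0.75 -12.12   1.54] 188.8 18.07
0.555 [ -0.04 -12.01   1.7 ] 188.8 18.32
0.585 [  0.79 -11.18   1.48] 188.8 18.57
0.615 [  0.49 -11.31   2.36] 188.8 18.82
0.645 [ -0.17 -11.02   1.82] 188.8 19.07
0.675 [  0.51 -10.71   2.08] 188.8 19.32
0.705 [  0.09 -10.56   2.59] 188.8 19.57
0.735 [ -0.22 -10.81   1.94] 188.8 19.82
0.765 [ 0.09 -9.66  2.69] 188.8 20.07
0.795 [-0.93 -9.52  2.01] 188.8 20.32
0.825 [-0.98 -8.76  2.78] 188.8 20.57
0.855 [-1.54 -9.26  1.84] 188.8 
[... 931 characters left out ...]
227 [-0.91 -5.75  1.37] 189.6 27.32
1.233 [-0.7  -6.56  1.67] 189.6 27.57
1.239 [-1.13 -6.88  1.26] 189.6 27.82
1.245 [-1.26 -8.23  1.3 ] 189.6 28.07
1.251 [-1.64 -9.38  1.66] 189.6 28.32
1.257 [ -1.99 -10.05   1.16] 189.6 28.57
1.263 [ -1.65 -10.01   2.13] 189.6 28.82
1.269 [ -1.42 -11.39   2.5 ] 189.6 29.07
1.275 [ -1.81 -13.19   3.61] 189.6 29.32
1.281 [ -2.37 -14.76   1.93] 189.6 29.57
lean -13.32732945869387
-2.120076688237498 -14.216272983744604 1.1063304893524037
-3.7385168370331496 -13.130919293671987 3.4601455662389196
-2.128202552087787 -13.710626930421832 2.0308925759340646
1.2810000000000008 0.18960000000000002 0.1275 [ 0.47 -0.16  0.13] 30.275 0.1413704388425304 [2.86 0.84 0.46]
```

```bash
python3 - <<'E'
from h import *
np.set_printoptions(precision=2,suppress=True)
F0=np.array([.48,.43,-4.0])
for th in(1.25,1.22,1.19):
    p,y=stubpose(th,.1896);arm.line_to([*p,.1272],.03,ori=q(y))
e=np.array([-np.cos(y),-np.sin(y)]);t=np.array([-e[1],e[0]])
r=.1896;off=np.zeros(3)
while r<.268:
    r+=.006;p,_=stubpose(1.19,r)
    arm.line_to(np.array([*p,.1272])+off,.05)
    F=np.array(arm.read_ft_force())-F0;fr,ft,fz=F[:2]@e,F[:2]@t,F[2];print(round(r,3),np.array([fr,ft,fz]))
    if abs(ft)>2: off[:2]+=t*np.clip(ft*.0002,-.001,.001)
    if abs(fz)>2.5: off[2]+=np.clip(fz*.0002,-.001,.001)
    if abs(fr)>10: print("stuck");break
print(arm.read_time(),arm.read_tool_pos(),off,arm.read_opening())
s=snapshot("side")[185:265,240:370];t=snapshot("top")[130:260,230:330]
cv2.imwrite("pics/o1.png",np.hstack([cv2.resize(s,(520,320)),cv2.resize(t,(246,320))]))
E
```

```text
0.196 [ 1.05 -0.39  1.3 ]
0.202 [ 0.82 -0.51  0.61]
0.208 [0.04 0.16 1.  ]
0.214 [-0.08  0.34  1.  ]
0.22 [-0.31  0.23  0.39]
0.226 [ 0.48 -0.72  0.4 ]
0.232 [ 0.92 -0.49  0.74]
0.238 [ 0.02 -0.26  1.11]
0.244 [ 1.38  1.05 -0.29]
0.25 [-0.51 -0.37  1.26]
0.256 [-0.02  0.89  0.39]
0.262 [0.58 0.63 0.19]
0.268 [-0.4   0.68  0.44]
0.274 [ 0.24 -0.22  0.1 ]
35.1417 [ 0.39 -0.19  0.13] [0. 0. 0.] 0.14414235688404034
```

View pics/o1.png

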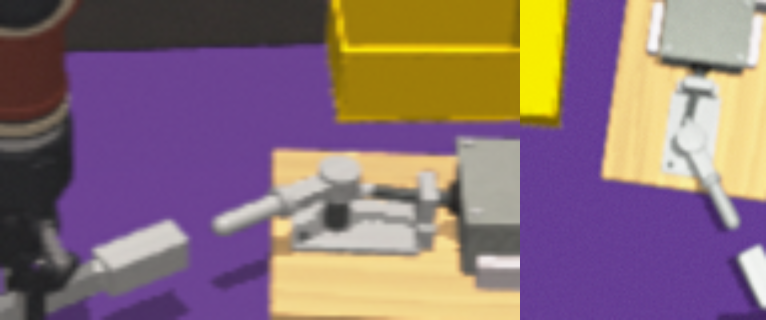

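The bar is clear and the handle stays shut (stub tip at (218,225) in the side view, mouth at (180,245)). Now I'll carry it back to the mat.

```bash
python3 - <<'E'
from h import *
np.set_printoptions(precision=3,suppress=True)
p=np.array(arm.read_tool_pos())
arm.line_to([p[0],p[1],.20],.12)
arm.line_to([.44,.05,.20],.15,ori=q(.1))
arm.line_to([*GRIP,.20],.15,ori=q(BY))
arm.line_to([*GRIP,.088],.12);arm.pause(.2)
print(arm.read_time(),arm.read_ft_force())
F0=np.array(arm.read_ft_force());z=.088
while z>.0765:
    z-=.001;arm.line_to([*GRIP,z],.02);f=arm.read_ft_force()[2]-F0[2]
    if f>3.5:break
print(z,f,arm.read_time())
cv2.imwrite("pics/p1.png",np.hstack([cv2.resize(snapshot("side")[150:220,205:330],(500,280)),cv2.resize(snapshot("top")[180:285,160:260],(267,280))]))
E
```

```text
40.75 [ 0.11  -0.254 -2.957]
0.07799999999999999 8.499485409721292 43.25
```

View pics/p1.png

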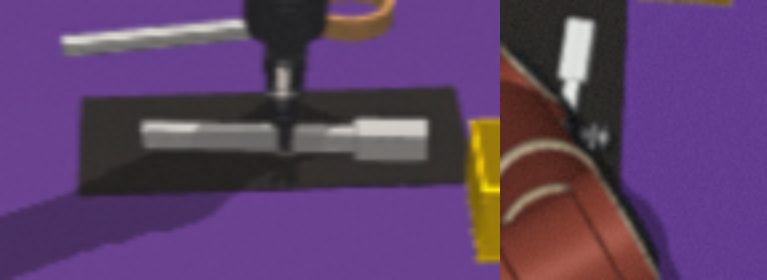

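The bar sits flat on the mat (tail (142,135) to mouth (428,140) in the side crop), clear of the mat's edges. I'll release it and retreat.

```bash
python3 - <<'E'
from h import *
arm.line_to([*GRIP,.0785],.02)
arm.move_gripper(.45)
arm.line_to([*GRIP,.25],.12); arm.pause(.3)
arm.movep([.5,.12,.35],q(BY)); arm.pause(.5)
print(arm.read_time(),arm.read_ft_force())
cv2.imwrite("pics/e1.png",np.hstack([cv2.resize(snapshot("side")[130:310,200:440],(480,360)),cv2.resize(snapshot("top")[100:310,130:310],(309,360))]))
E
```

```text
47.0833 [-0.05796484 -0.03454488  1.13484621]
```

View pics/e1.png

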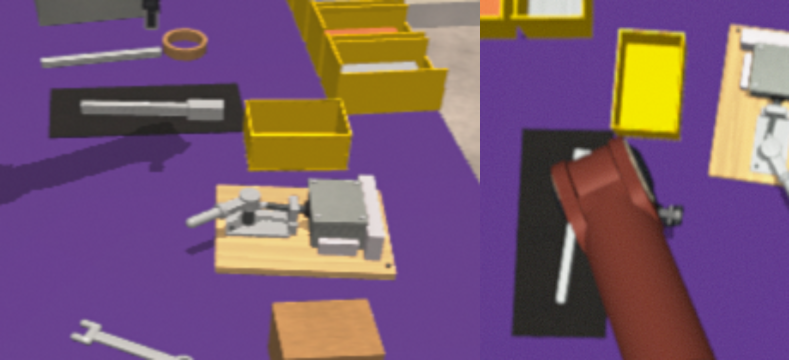

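The bar lies flat within the mat (tail (82,107), mouth (223,110) in the side view), the clamp is shut with the enclosure against the back stop, and nothing touches the robot. I'm handing it in.

```bash
python3 -c "
from station import *
print(ticket.finish_job())"
```

```text
the job is handed in; nothing more can be done
None
```

The clamp is shut on its end stop after a lean of about 14 N at the hand, slightly under the 15 N asked, and the bar lies flat on the mat; I handed the job in at about 47 s, and no verdict was returned.

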